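# Unload the cooling rack into matching carriers

## Robot

A 6-joint arm with a two-finger parallel gripper is mounted at the origin on the work surface. World frame = base frame: x ahead of the robot, y to its left, z up, the work surface at z = 0. Lengths are in m, angles in rad, forces in N, time in s.
With the tool pointing down it reaches from about 0.35 to 0.85 m from the base axis. Payload 8.1 kg.
Tool frame: the origin (TCP) lies on the centre line of the jaws, within the pads' length; the fingertips stand robot.tips_ahead ahead of it and the grasp point (between the pads) lies 8 mm behind it (robot.tips_ahead is the distance from the TCP to the fingertips, in m); z points along the fingers, y is the direction in which the jaws open and shut (so a half turn about z gives the same grasp; the last joint's range is limited). The gripper opens to 93 mm and grips with 3 to 60 N. Pads are 15 mm wide; open, the fingers measure 128 mm over their backs; the gripper's body (75 mm by 188 mm) begins 65 mm behind the grasp point.
Start: joints at [-1.218, 0.13, 1.488, -0, 1.523, -0.085], TCP at [0.254, -0.543, 0.23] pointing down, gripper open.
Joint ranges: [-2.96, 2.96], [-0.89, 2.26], [0.02, 2.5], [-1.34, 4.48], [0, 2.73], [-2.66, 2.66]. Speed limits (rad/s): [2.39, 2.39, 2.79, 3.14, 3.14, 3.14].

## Interface

Orientations are given as a rotation vector (axis times angle).
In Python, from plant import monitor, eyes, job, robot gives the robot as it stands.
- The arm moves only by the tool servo_tool, never from a script. Its argument "plan" is a list that holds one entry, the list of rows, each a list of 7 numbers: the closure, from -1 (fully open) to 1 (shut), so that 0 is half open, then the shift along the world's x, y, z in mm, then the turn, a rotation vector about the world's x, y, z in rad. In form: [[[hand, dx, dy, dz, ax, ay, az], ...]]. A call has 1 to 12 rows; each row shifts and turns the commanded pose from where the row before left it; what a row does not reach is not made up. A row lasts 1/10 s, in which the tool goes at most 50 mm and 8.59 degrees, less where a joint would pass 70% of its speed; a pose out of reach is approached as far as the arm can. A call with a gripper value outside its range is refused whole. The fingers move at their own pace and stop on an object; "force" is the grip in N (left out, the last holds). Time passes only in rows, so rows that do not move let the fingers close. It gives the time, the measured TCP pose, the force and the opening at its end, in the units of the state.
- monitor.read_state(): the state, without advancing time (a new reading comes with each control period).
- eyes.read_camera(name): name is "scene" or "top"; returns the picture (384x512x3 uint8, red, green, blue); there is no depth.
- eyes.camera_info(name): a dict with "mtx" (3x3 intrinsics, pixels), "D" ([k1, k2, p1, p2, k3] as OpenCV has them; the pictures are not rectified), "R" (3x3) and "t" (3): a world point X has camera coordinates R X + t. Camera axes: x right, y down, z forward; pixel columns grow to the right and rows downward; lengths in m; the calibration is good to about 2 mm. A picture is of the moment at which its call begins. camera_info takes no time and is no camera call.
- job.close_job(): hands the job in, once; it reports no verdict.
The state is a dict: "t": time; "q": joint angles; "dq": joint speeds; "joint_torque": joint torques, N m; "tool_pos": TCP position; "orientation": TCP orientation; "force": force on the tool from outside, world axes, zero at the start; "wrist_torque": the same for the moment, N m; "opening": finger opening in m.
Only numpy, scipy, OpenCV 4.12 (cv2) and the standard library are available. Lean on these libraries where they do the work, as an engineer would, in place of code of your own. Each camera call takes 0.05 s, during which the arm holds its last target. There are 200 camera calls.

## Task

The sterilised instrument cassettes have cooled: swing the rack's keeper bar right aside, slide each cassette up out of its slot and stand it, fully home and upright, in the carrier of its own colour. When every cassette in the rack has been moved, swing the keeper bar back over the empty rack. Let no cassette fall over or be laid flat, and leave the bottle, jar and tub alone.

Things in the scene. Friction and masses are not known exactly. Their poses are not given: they have to be found in the camera images.
- rack: White cooling rack, fixed, 112 x 206 mm; origin on the counter under the row's middle. Four upright slots at y = -66, -22, 22, 66 mm, each 11 mm wide (y), 94 mm long (x), floor at 12 mm, guides up to 70 mm. A cassette stands in a slot, flat faces along y, top edge at 132 mm. Pivot post of the keeper bar at y = 105 mm. Some slots may be empty.
- keeper (a joint): Keeper bar, steel, 16 mm wide, 10 thick, 136 mm up, turns level about its post, reaching 182 mm from it. 0 rad: over the row, pointing to the rack's -y; grows counter-clockwise seen from above; 1.57: points to the rack's +x (away from the robot), clear of the cassettes; stop at 1.9. Turns lightly (under 1 N at the knob), stays where left.
- keeper_knob (a point): Centre of the top of the upright round black knob on the keeper bar: 20 mm diameter, standing 35 mm above the bar (top 181 mm above the counter), 130 mm from the pivot axis.
- keeper_pivot (a point): Point on the upright pivot axis of the keeper bar, at the middle of the bar's thickness (141 mm above the counter).
- cassette_red: Flat instrument cassette with red rim and top edge and perforated aluminium faces: 90 mm wide (its x), 8 mm thick (its y), 120 mm tall (its z), about 0.15 kg, the same either way round. Origin: middle of its lower edge. It stands in one of the rack's slots, or is absent.
- cassette_blue: Flat instrument cassette with blue rim and top edge and perforated aluminium faces: 90 mm wide (its x), 8 mm thick (its y), 120 mm tall (its z), about 0.15 kg, the same either way round. Origin: middle of its lower edge. It stands in one of the rack's slots, or is absent.
- cassette_green: Flat instrument cassette with green rim and top edge and perforated aluminium faces: 90 mm wide (its x), 8 mm thick (its y), 120 mm tall (its z), about 0.15 kg, the same either way round. Origin: middle of its lower edge. It stands in one of the rack's slots, or is absent.
- cassette_yellow: Flat instrument cassette with yellow rim and top edge and perforated aluminium faces: 90 mm wide (its x), 8 mm thick (its y), 120 mm tall (its z), about 0.15 kg, the same either way round. Origin: middle of its lower edge. It stands in one of the rack's slots, or is absent.
- carrier_red: Loose carrier: white foot 124 (x) x 80 (y) x 10 mm with a red upright holder for one cassette standing on edge. Slot in the middle, along its x: 98 mm long, 14 mm wide (y), floor 10 mm above the foot's underside, straight walls to 50 mm, then lips flaring outwards to a mouth about 27 mm wide at 63 mm. About 0.5 kg. Origin: centre of its underside.
- carrier_blue: Loose carrier: white foot 124 (x) x 80 (y) x 10 mm with a blue upright holder for one cassette standing on edge. Slot in the middle, along its x: 98 mm long, 14 mm wide (y), floor 10 mm above the foot's underside, straight walls to 50 mm, then lips flaring outwards to a mouth about 27 mm wide at 63 mm. About 0.5 kg. Origin: centre of its underside.
- carrier_green: Loose carrier: white foot 124 (x) x 80 (y) x 10 mm with a green upright holder for one cassette standing on edge. Slot in the middle, along its x: 98 mm long, 14 mm wide (y), floor 10 mm above the foot's underside, straight walls to 50 mm, then lips flaring outwards to a mouth about 27 mm wide at 63 mm. About 0.5 kg. Origin: centre of its underside.
- carrier_yellow: Loose carrier: white foot 124 (x) x 80 (y) x 10 mm with a yellow upright holder for one cassette standing on edge. Slot in the middle, along its x: 98 mm long, 14 mm wide (y), floor 10 mm above the foot's underside, straight walls to 50 mm, then lips flaring outwards to a mouth about 27 mm wide at 63 mm. About 0.5 kg. Origin: centre of its underside.
- bottle: Bystander: white bottle with blue cap, 56 mm diameter, 160 mm tall; origin at the centre of its underside.
- jar: Bystander: amber jar with steel lid, 64 mm diameter, 80 mm tall; origin at the centre of its underside.
- tub: Bystander: open white tub 80 x 120 x 60 mm; origin at the centre of its underside.
There are look-alikes about, which are no part of the job. Leave any white look-alike of the cassette_yellow alone. What is shaped like the cassette_green but white is not meant.

How it is judged:
By the outcome, as a careful person would: the job done as asked, in the order asked, and still so for the second after the job is handed in, with the robot touching nothing.
Of cassette_red, cassette_blue, cassette_green, cassette_yellow only 3 to 4 are there at a start; the rules pass over those that are not, and their reading is None.
At some moment in a run one of carrier_red, carrier_blue, carrier_green, carrier_yellow may be knocked a few centimetres aside while the robot is not near it.
It also fails if it takes over 210 s, if anything falls off the work surface, if the arm or the gripper's body presses on something with over 40 N, if the wrist force passes 120 N, or if a joint passes its speed limit or range.

## Working session

There is one attempt and no reset: what is moved stays moved. The work goes in short steps, Python scripts to look and compute and a tool call to move; the robot and the scene stay as the last step left them, time stands still between calls to the robot, and variables do not carry over. Pictures are saved under pics/ and viewed, about 12 in all and at most 16, crops included, and the job is handed in when it is done.

Besides the shell and the picture viewer there is one more tool, called after "Call:" by a JSON object that holds its "fn" and its "kwargs". servo_tool: Moves the arm, as the interface text tells. Its arguments: {"type":"object","properties":{"plan":{"type":"array"},"force":{"type":"number"}},"required":["plan"]}

```bash
ls; mkdir -p pics; cat > h.py <<'E'
import numpy as np, cv2
from plant import monitor, eyes, job, robot
def shot(cam,name,crop=None,scale=1):
    im=eyes.read_camera(cam); o=im
    if crop: o=o[crop[1]:crop[3],crop[0]:crop[2]]
    if scale!=1: o=cv2.resize(o,None,fx=scale,fy=scale,interpolation=cv2.INTER_CUBIC)
    cv2.imwrite('pics/%s.png'%name,o[:,:,::-1]); np.save('pics/%s_%s.npy'%(name,cam),im); return im
def onplane(cam,px,z):
    c=eyes.camera_info(cam); K,D,R,t=[np.array(c[k],float) for k in('mtx','D','R','t')]
    u=cv2.undistortPoints(np.array(px,float).reshape(-1,1,2),K,D).reshape(-1,2)
    d=np.c_[u,np.ones(len(u))]@R; C=-R.T@t; zz=np.broadcast_to(z,len(d))
    return C+d*((zz-C[2])/d[:,2])[:,None]
def proj(cam,X):
    c=eyes.camera_info(cam); K,D,R,t=[np.array(c[k],float) for k in('mtx','D','R','t')]
    return cv2.projectPoints(np.array(X,float).reshape(-1,3),cv2.Rodrigues(R)[0],t,K,D)[0].reshape(-1,2)
E
python3 - <<'E'
from h import *
shot('scene','s1',scale=1.5); shot('top','t1',scale=1.5)
print(robot.tips_ahead, monitor.read_state())
for c in('scene','top'):
    i=eyes.camera_info(c); R=np.array(i['R']);print(c,-R.T@np.array(i['t']),np.round(R,2).tolist(),i['mtx'])
E
```

```text
pics
0.011 {'t': 0.1, 'q': array([-1.21839602e+00,  1.31099249e-01,  1.48913071e+00, -4.78099071e-06,
        1.52299335e+00, -8.53844599e-02]), 'dq': array([ 1.06193988e-03,  3.21066545e-04, -2.43520507e-03, -8.54731602e-04,
       -1.88121359e-03,  5.66750140e-05]), 'joint_torque': array([ 1.29286753e-03, -5.61341858e+01, -4.93095410e+01,  7.70382187e-02,
        2.90299795e-02, -4.97448252e-05]), 'tool_pos': array([ 0.25422233, -0.54295369,  0.22870598]), 'orientation': array([-3.06505268e+00, -6.81841901e-01,  3.48211713e-04]), 'force': array([-0.23718687, -0.24610392, -0.54313746]), 'wrist_torque': array([-0.02286113, -0.00831529, -0.01455462]), 'opening': 0.0931208529712445}
scene [1.13599954 0.11916116 1.08016732] [[-0.19, 0.98, -0.0], [0.82, 0.16, -0.54], [-0.54, -0.1, -0.84]] [[424.4987799    0.         259.10892561]
 [  0.         424.4987799  188.6678299 ]
 [  0.           0.           1.        ]]
top [0.4064145  0.01217444 1.13094321] [[-0.02, -1.0, -0.0], [-0.99, 0.02, -0.15], [0.15, 0.0, -0.99]] [[404.71879016   0.         259.45622982]
 [  0.         404.71879016 191.92666408]
 [  0.           0.           1.        ]]
```

View pics/s1.png

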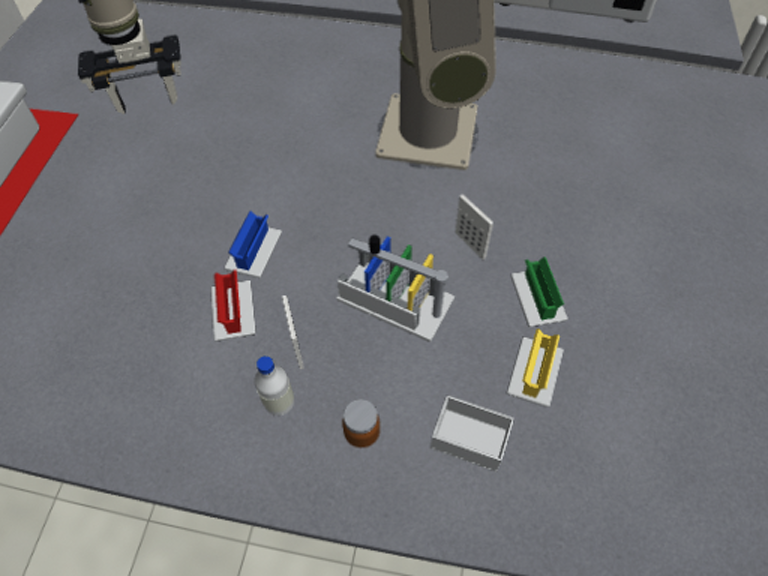

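View pics/t1.png

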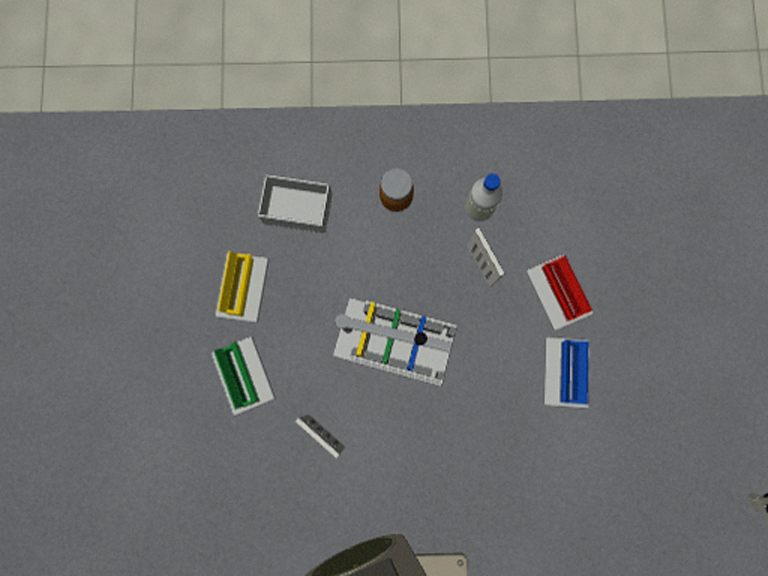

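The rack holds yellow, green and blue at about (365,330), (393,337) and (417,345) in the top view, with no red cassette. The knob is at (420,338). The carriers are yellow (242,287), green (242,377), red (560,292) and blue (568,372). White look-alikes stand at (487,257) and (320,435). Next I fit poses from these.

```bash
cat >> h.py <<'E'
HUE={'red':(0,),'blue':(112,),'green':(65,),'yellow':(26,)}
def cmask(im,c):
    h=cv2.cvtColor(im,cv2.COLOR_RGB2HSV).astype(int)
    d=np.abs(h[...,0]-HUE[c][0]); d=np.minimum(d,180-d)
    return ((d<13)&(h[...,1]>120)&(h[...,2]>50)).astype(np.uint8)
def wmask(im):
    h=cv2.cvtColor(im,cv2.COLOR_RGB2HSV).astype(int)
    return ((h[...,1]<40)&(h[...,2]>150)).astype(np.uint8)
def blobs(m,amin=12):
    n,l,s,c=cv2.connectedComponentsWithStats(m,connectivity=8)
    return [(l==i) for i in range(1,n) if s[i,4]>=amin]
S=4
def sil(cam,pose,parts):
    x,y,a=pose; c,s=np.cos(a),np.sin(a); m=np.zeros((384*S,512*S),np.uint8)
    for P in parts:
        P=np.array(P); X=np.c_[x+c*P[:,0]-s*P[:,1],y+s*P[:,0]+c*P[:,1],P[:,2]]
        p=proj(cam,X); p=(p+.5)*S-.5
        cv2.fillConvexPoly(m,cv2.convexHull(np.round(p*16).astype(np.int32)),1,shift=4)
    return m
def box(lx,ly,z0,z1): return [(i*lx/2,j*ly/2,z) for i in(-1,1) for j in(-1,1) for z in(z0,z1)]
def fit(obs,pose,parts,cams):
    from scipy.optimize import minimize
    O={c:cv2.resize(obs[c].astype(np.float32),None,fx=S,fy=S,interpolation=cv2.INTER_LINEAR) for c in cams}
    def f(v):
        return sum(np.abs(sil(c,(v[0],v[1],v[2]*10),parts)-O[c]).sum()/O[c].sum() for c in cams)
    v=np.array([pose[0],pose[1],pose[2]/10]);
    for st in(.012,.006,.002):
        r=minimize(f,v,method='Nelder-Mead',options=dict(initial_simplex=np.vstack([v]+[v+st*e for e in np.eye(3)]),xatol=1e-4,fatol=1e-4)); v=r.x
    return (v[0],v[1],v[2]*10),r.fun/len(cams)
CAR=[box(124,80,0,10)]
CAR=[np.array(CAR[0])/1000, np.array(box(102,31,10,63))/1000]
def carrier(im,c,guess,cams=('top','scene')):
    obs={}
    for k in cams:
        m=cmask(im[k],c); w=wmask(im[k])
        g=proj(k,[[guess[0],guess[1],.02]])[0]
        yy,xx=np.mgrid[:384,:512]; near=((xx-g[0])**2+(yy-g[1])**2<48**2)
        m=((m|w)&near).astype(np.uint8); m=cv2.morphologyEx(m,cv2.MORPH_CLOSE,np.ones((5,5),np.uint8))
        b=[q for q in blobs(m,80) if (q&(cmask(im[k],c)>0)).sum()>60]; obs[k]=max(b,key=lambda q:q.sum()).astype(np.uint8)
    return fit(obs,guess,CAR,cams)
E
cat > m1.py <<'E'
from h import *
im={'top':np.load('pics/t1_top.npy'),'scene':np.load('pics/s1_scene.npy')}
for c in HUE:
    m=cmask(im['top'],c)
    B=sorted(blobs(m,12),key=lambda b:-b.sum())
    for b in B[:4]:
        ys,xs=np.nonzero(b); W=onplane('top',np.c_[xs,ys],.063); 
        r=cv2.minAreaRect((W[:,:2]*1000).astype(np.float32)); print(c,b.sum(),xs.mean().round(),ys.mean().round(),[np.round(r[0],1),np.round(r[1],1),r[2]])
G={'red':(0,0,0)}
print('pivot',onplane('top',[[345/1.5,321/1.5]],.15),'knob',onplane('top',[[420/1.5,338.5/1.5]],.181),'knob scene',onplane('scene',[[375/1.5,240/1.5]],.181))
guess={'yellow':((242,287),4),'green':((242,377),-20),'red':((560,292),-28),'blue':((568,372),0)}
for c,(p,a) in guess.items():
    a=-a if c=='yellow' else -a
    w=onplane('top',[[p[0]/1.5,p[1]/1.5]],.02)[0]
    for A in(-a,a):
        for cams in(('top',),('scene',),('top','scene')):
            r=carrier(im,c,(w[0],w[1],np.radians(A)),cams); print(c,A,cams,np.round(r[0],4),round(r[1],3))
E
python3 m1.py
```

```text
red 680 378.0 192.0 [array([ 567.1, -299.7]), array([107.7,  48. ]), 21.966506958007812]
blue 650 383.0 248.0 [array([ 419.9, -303.7]), array([ 44.1, 106. ]), 85.8500747680664]
blue 94 328.0 121.0 [array([ 765.6, -178.3]), array([27.3, 28.7]), 87.48568725585938]
blue 61 275.0 238.0 [array([450.9, -24.5]), array([ 9.3, 46.3]), 72.48686218261719]
blue 39 281.0 216.0 [array([507.2, -41.6]), array([ 8.7, 29.2]), 72.49842071533203]
green 481 157.0 250.0 [array([425.6, 284.6]), array([109.2,  41.9]), 21.131906509399414]
green 51 258.0 233.0 [array([463.6,  19.8]), array([ 7.9, 42.4]), 72.8565673828125]
green 42 264.0 212.0 [array([518.6,   3.8]), array([ 8.4, 33.6]), 74.77013397216797]
yellow 618 156.0 188.0 [array([588.7, 288.3]), array([ 45., 112.]), 80.63855743408203]
yellow 74 261.0 133.0 [array([736.1,   1.4]), array([58.1, 30.8]), 80.29020690917969]
yellow 68 241.0 229.0 [array([475.5,  63.3]), array([13.4, 42.5]), 73.24580383300781]
yellow 53 247.0 208.0 [array([531. ,  47.4]), array([11.8, 36.2]), 70.7566909790039]
pivot [[0.50667034 0.08626907 0.15      ]] knob [[ 0.47355675 -0.03
[... 816 characters left out ...]
nds,
                               **options)
    fsim[j] = func(sim[j])
              ~~~~^^^^^^^^
    fx = function(np.copy(x), *(wrapper_args + args))
  File "h.py", line 40, in f
    return sum(np.abs(sil(c,(v[0],v[1],v[2]*10),parts)-O[c]).sum()/O[c].sum() for c in cams)
  File "h.py", line 40, in <genexpr>
    return sum(np.abs(sil(c,(v[0],v[1],v[2]*10),parts)-O[c]).sum()/O[c].sum() for c in cams)
                      ~~~^^^^^^^^^^^^^^^^^^^^^^^^^^^^^
  File "h.py", line 32, in sil
    p=proj(cam,X); p=(p+.5)*S-.5
  File "h.py", line 14, in proj
    c=eyes.camera_info(cam); K,D,R,t=[np.array(c[k],float) for k in('mtx','D','R','t')]
ValueError: time passes only in moves, steps and waits
```

```bash
sed -i 's/^def shot/_C={k:eyes.camera_info(k) for k in("scene","top")}\ndef shot/; s/c=eyes.camera_info(cam)/c=_C[cam]/' h.py
cat > m2.py <<'E'
from h import *
im={'top':np.load('pics/t1_top.npy'),'scene':np.load('pics/s1_scene.npy')}
G={'yellow':(.592,.292,-.16),'green':(.426,.285,.37),'blue':(.42,-.3,-.02),'red':(.567,-.3,.38)}
ov={k:cv2.resize(im[k],None,fx=3,fy=3,interpolation=cv2.INTER_CUBIC) for k in im}
def draw(k,pose,P):
    P=np.array(P);c,s=np.cos(pose[2]),np.sin(pose[2]);X=np.c_[pose[0]+c*P[:,0]-s*P[:,1],pose[1]+s*P[:,0]+c*P[:,1],P[:,2]]
    p=(proj(k,X)+.5)*3-.5; cv2.polylines(ov[k],[np.round(p).astype(np.int32)],True,(255,0,255),1)
def R(lx,ly,z): return np.array([(lx/2,ly/2,z),(-lx/2,ly/2,z),(-lx/2,-ly/2,z),(lx/2,-ly/2,z)])/1000
res={}
for c,g in G.items():
    for cams in(('top',),('scene',)):
        try: r=carrier(im,c,g,cams); print(c,cams,np.round(r[0],4),round(r[1],3)); res[c,cams[0]]=r[0]
        except Exception as e: print(c,cams,e)
    for k in ov:
        for P in(R(124,80,10),R(98,27,63),R(98,14,10)): draw(k,res.get((c,'top')),P)
# rack from cassette top edges
from scipy.optimize import least_squares
pts=[]
for c,y in(('yellow',.066),('green',.022),('blue',-.022)):
    for b in blobs(cmask(im['top'],c),12):
        ys,xs=np.nonzero(b); W=onplane('top',np.c_[xs,ys],.132)[:,:2]
        k=np.linalg.norm(W-[.485,.02],axis=1)<.1
        if k.all(): pts+=[(w[0],w[1],y) for w in W]
pts=np.array(pts)
def loc(v): 
    d=pts[:,:2]-v[:2]; c,s=np.cos(v[2]),np.sin(v[2]); return d[:,0]*c+d[:,1]*s, -d[:,0]*s+d[:,1]*c
def f(v): 
    lx,ly=loc(v); return np.r_[ly-pts[:,2], ]
v=np.array([.49,.015,-.27])
for _ in range(5):
    v[1:]=least_squares(lambda w:f(np.r_[v[0],w]),v[1:],loss='soft_l1',f_scale=.002).x
    lx,ly=loc(v); e=(np.percentile(lx,0.5)+np.percentile(lx,99.5))/2; v[:2]+=e*np.array([np.cos(v[2]),np.sin(v[2])])
for y in(.066,.022,-.022):
    k=pts[:,2]==y; print(y,lx[k].min(),lx[k].max(),ly[k].mean(),ly[k].std())
print('rack',v)
for k in ov:
    draw(k,v,R(112,206,0))
    for y in(66,22,-22,-66): draw(k,v,R(90,8,132)+[0,y/1000,0])
    draw(k,v,[(0,.105,.146),(0,-.077,.146)]); draw(k,v,[(0.01*np.cos(t),-.025+.01*np.sin(t),.181) for t in np.arange(0,6.3,.3)])
T=ov['top'][480:840,400:1200]; cv2.imwrite('pics/ovt.png',T[:,:,::-1])
Sc=ov['scene'][370:830,380:1160];cv2.imwrite('pics/ovs.png',Sc[:,:,::-1])
E
python3 m2.py
```

```text
yellow ('top',) [ 0.592   0.2906 -0.1757] 0.116
yellow ('scene',) [ 0.5866  0.293  -0.1628] 0.248
green ('top',) [0.4266 0.2863 0.3834] 0.11
green ('scene',) [0.4229 0.2897 0.3811] 0.097
blue ('top',) [ 0.4198 -0.306  -0.0995] 0.131
blue ('scene',) [ 0.4151 -0.3098 -0.0945] 0.259
red ('top',) [ 0.5698 -0.304   0.4044] 0.092
red ('scene',) [ 0.5641 -0.305   0.388 ] 0.262
0.066 -0.04508681081702681 0.04597244064769193 0.0652074458366257 0.0029983557990498973
0.022 -0.044239353750032996 0.04490717724878601 0.022059714234269973 0.002248574396993157
-0.022 -0.04572920559547571 0.04449565659170551 -0.0213299160165761 0.002420765278564977
rack [ 0.47712749 -0.00860891 -0.28526652]
```

View pics/ovt.png

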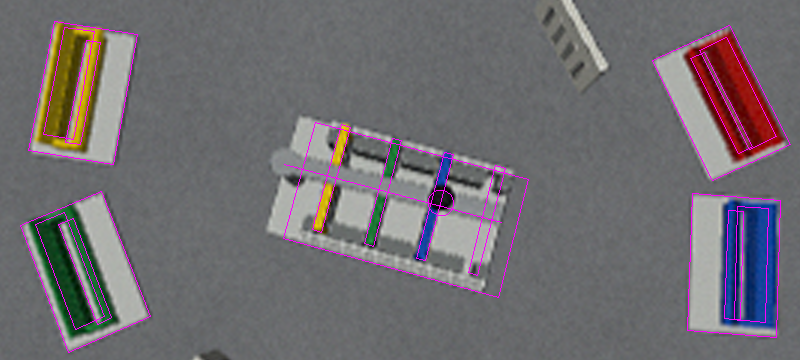

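View pics/ovs.png

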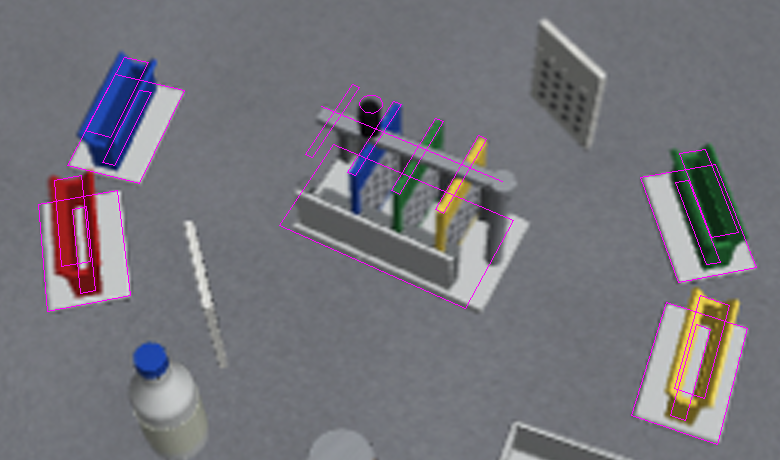

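Top-camera poses put the rack at (0.477,-0.009) with yaw -16.3°, and the knob at about (0.472,-0.033). The bar, knob and cassette outlines match the overlay. I move above the knob.

Call:
{"fn": "servo_tool", "kwargs": {"plan": [[[0,10,10,40,0,0,0],[0,18,45,20,0,0,0.1],[0,19,45,0,0,0,0.1],[0,19,45,0,0,0,0.1],[0,19,45,0,0,0,0.1],[0,19,45,0,0,0,0.1],[0,19,45,0,0,0,0.1],[0,19,45,0,0,0,0.1],[0,19,45,0,0,0,0.1],[0,19,45,0,0,0,0.05],[0,19,45,0,0,0,0],[0,19,45,0,0,0,0]]], "force": 8}}

```text
t: 1.3
tool_pos: [0.4717, -0.0385, 0.2885]
orientation: [2.512, 1.886, -0.0]
force: [0.2, -0.2, -0.2]
opening: 0.0462
```

Call:
{"fn": "servo_tool", "kwargs": {"plan": [[[0,0,5,-30,0,0,0],[0,0,0,-30,0,0,0],[0,0,0,-30,0,0,0],[0,0,0,-20,0,0,0],[0,0,0,-12,0,0,0],[1,0,0,0,0,0,0],[1,0,0,0,0,0,0],[1,0,0,0,0,0,0],[1,0,0,0,0,0,0],[1,0,0,0,0,0,0]]], "force": 8}}

```text
t: 2.3
tool_pos: [0.4725, -0.0358, 0.1681]
orientation: [2.511, 1.885, 0.003]
force: [0.5, -0.9, 4.0]
opening: 0.0199
```

```bash
python3 - <<'E'
from h import *
s=monitor.read_state(); print(s['opening'],s['force'],s['tool_pos'])
shot('top','t2',(220,180,330,270),6)
# arc rows: pivot and steps of 0.14 rad
p=np.array([.4771,-.0086]); a=-.28527; R=lambda t:np.array([[np.cos(t),-np.sin(t)],[np.sin(t),np.cos(t)]])
piv=p+R(a)@[0,.105]; print('pivot',piv)
k=[piv+R(a+t)@[0,-.13] for t in np.r_[0:1.69:.14]]
print(k[0]); print(np.round(np.diff(k,axis=0)*1000,1).tolist())
E
```

```text
0.019850406883082265 [ 0.511341   -0.86326423  3.97124888] [ 0.47246917 -0.03575183  0.1681154 ]
pivot [0.50664874 0.0921565 ]
[ 0.47006459 -0.03258964]
[[17.8, -3.9], [18.1, -1.4], [18.1, 1.2], [17.8, 3.7], [17.1, 6.1], [16.1, 8.5], [14.8, 10.6], [13.1, 12.6], [11.2, 14.3], [9.1, 15.7], [6.8, 16.8], [4.4, 17.6]]
```

View pics/t2.png

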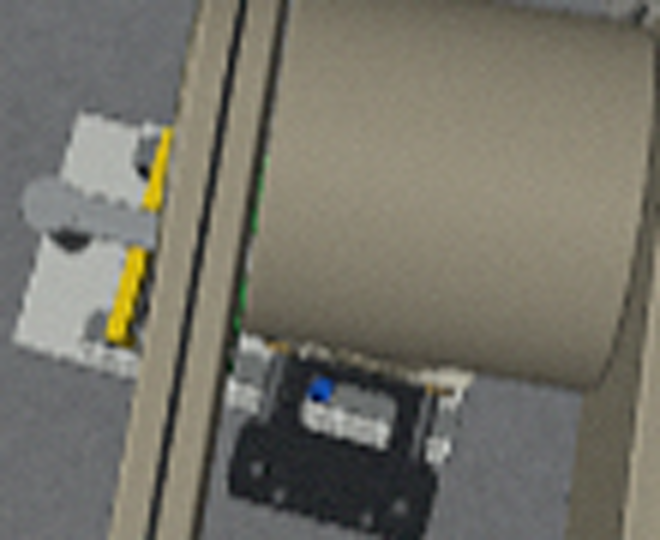

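The opening of 19.9 mm means the knob is gripped. The arm hides it in the picture. I swing it along the arc by 1.68 rad.

Call:
{"fn": "servo_tool", "kwargs": {"plan": [[[1,18,-4,0,0,0,0.14],[1,18,-1.5,0,0,0,0.14],[1,18,1,0,0,0,0.14],[1,18,3.5,0,0,0,0.14],[1,17,6,0,0,0,0.14],[1,16,8.5,0,0,0,0.14],[1,15,10.5,0,0,0,0.14],[1,13,12.5,0,0,0,0.14],[1,11,14.5,0,0,0,0.14],[1,9,16,0,0,0,0.14],[1,7,17,0,0,0,0.14],[1,4.5,17.5,0,0,0,0.14]]]}}

```text
t: 3.55
tool_pos: [0.6388, 0.0657, 0.1679]
orientation: [0.264, 3.125, -0.001]
force: [8.2, -2.2, -1.0]
opening: 0.02
```

Call:
{"fn": "servo_tool", "kwargs": {"plan": [[[1,0,0,0,0,0,0],[0,0,0,0,0,0,0],[0,0,0,0,0,0,0],[0,0,0,0,0,0,0],[0,0,0,20,0,0,0],[0,0,0,40,0,0,0],[0,0,0,40,0,0,0],[0,-20,-45,20,0,0,0],[0,-25,-40,0,0,0,0],[0,-25,-40,0,0,0,0],[0,-25,-40,0,0,0,0],[0,-25,-40,0,0,0,0]]]}}

```text
t: 4.75
tool_pos: [0.5157, -0.1377, 0.2855]
orientation: [-0.273, -3.13, 0.0]
force: [0.5, -1.1, -0.0]
opening: 0.0464
```

```bash
python3 - <<'E'
from h import *
shot('top','t3',(140,110,400,290),3); shot('scene','s3',(110,110,400,290),2.5)
E
```

```text
(no output)
```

View pics/t3.png

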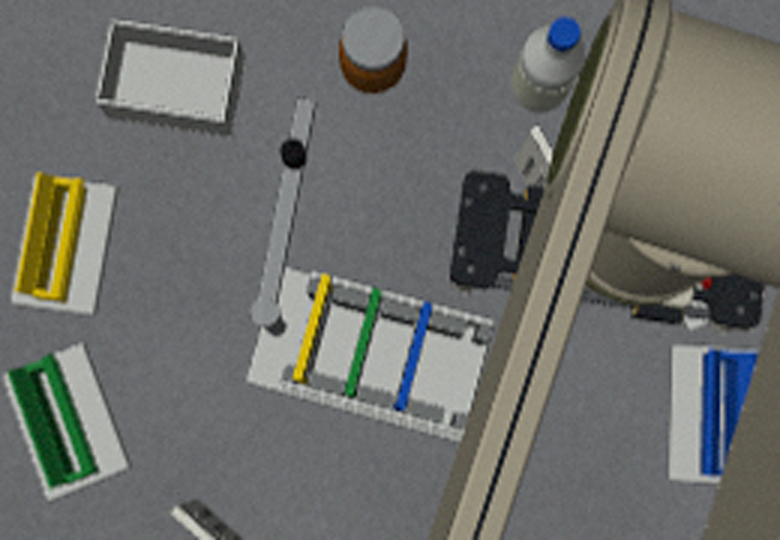

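The bar now points away from the robot (knob at (292,152)), about 1.6 rad and clear. I refine the rack from the unobstructed top edges.

```bash
cat > m3.py <<'E'
from h import *
im=np.load('pics/t3_top.npy'); ims=np.load('pics/s3_scene.npy')
for c,y in(('yellow',.066),('green',.022),('blue',-.022)):
    for cam,I in(('top',im),('scene',ims)):
      for b in blobs(cmask(I,c),40):
        ys,xs=np.nonzero(b); W=onplane(cam,np.c_[xs,ys],.132)[:,:2]
        if not (np.linalg.norm(W-[.485,.02],axis=1)<.12).all(): continue
        if cam=='scene':
            print(c,'scene far/near',W[np.argmin(W[:,0])],W[np.argmax(W[:,0])]); continue
        r=cv2.minAreaRect((W*1000).astype(np.float32)); d=cv2.fitLine((W*1000).astype(np.float32),cv2.DIST_HUBER,0,.01,.01).ravel()
        ctr=np.array(r[0]); a=np.arctan2(d[1],d[0]); a=(a+np.pi/2)%np.pi-np.pi/2
        print(c,np.round(ctr,1),np.round(r[1],1),'line yaw',round(a,3),'mean',W.mean(0).round(4))
E
python3 m3.py
```

```text
yellow [495.8  53.4] [11.3 91. ] line yaw -0.282 mean [0.4949 0.0541]
yellow scene far/near [0.45648737 0.07043382] [0.57717187 0.04927453]
green [483.6  12.4] [ 8.  89.2] line yaw -0.282 mean [0.4839 0.0123]
green scene far/near [0.44400827 0.0265662 ] [0.56595904 0.01017992]
blue [470.5 -29. ] [ 8.8 90.3] line yaw -0.294 mean [ 0.4702 -0.0289]
blue scene far/near [ 0.43074823 -0.01539133] [ 0.55455063 -0.02962312]
```

Call:
{"fn": "servo_tool", "kwargs": {"plan": [[[0.44,-20,45,0,0,0,-0.06],[0.44,-20,45,0,0,0,-0.055],[0.44,-5.5,19,0,0,0,0],[0.44,0,0,-40,0,0,0],[0.44,0,0,-40,0,0,0],[0.44,0,0,0,0,0,0]]], "force": 25}}

```text
t: 5.45
tool_pos: [0.468, -0.0261, 0.1998]
orientation: [-0.45, -3.099, -0.001]
force: [-0.8, -0.4, -0.5]
opening: 0.0259
```

Call:
{"fn": "servo_tool", "kwargs": {"plan": [[[0.44,2,-2.5,-30,0,0,0],[0.44,0,0,-30,0,0,0],[0.44,0,0,-28,0,0,0],[0.44,0,0,0,0,0,0],[1,0,0,0,0,0,0],[1,0,0,0,0,0,0],[1,0,0,0,0,0,0],[1,0,0,0,0,0,0],[1,0,0,0,0,0,0]]]}}

```text
t: 6.35
tool_pos: [0.4755, -0.0297, 0.12]
orientation: [0.451, 3.105, 0.001]
force: [0.4, 3.1, 7.8]
opening: 0.0078
```

Call:
{"fn": "servo_tool", "kwargs": {"plan": [[[1,0,0,0,0,0,0],[1,0,0,0,0,0,0],[1,0,0,0,0,0,0]]]}}

```text
t: 6.65
tool_pos: [0.4755, -0.0297, 0.12]
orientation: [0.451, 3.105, 0.001]
force: [0.1, 1.7, 5.3]
opening: 0.0075
```

```bash
python3 - <<'E'
from h import *
shot('scene','s4',(200,120,350,240),5)
E
```

```text
(no output)
```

View pics/s4.png

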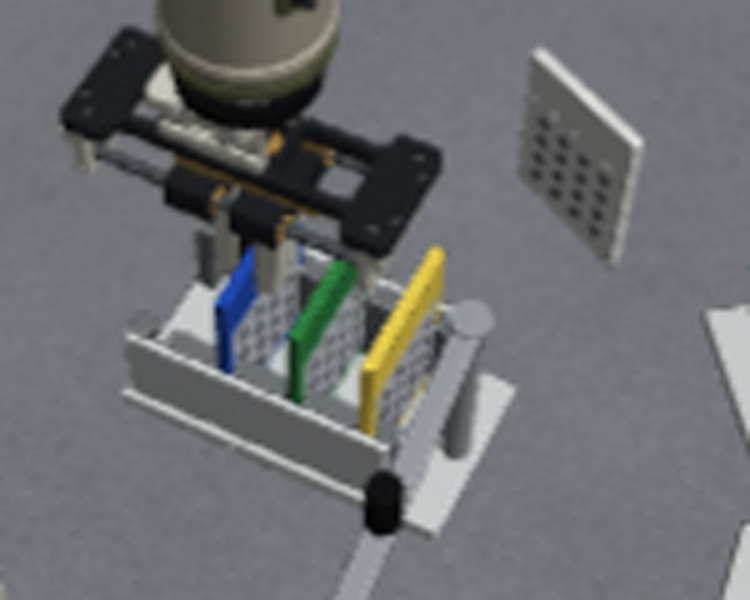

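Blue is gripped between the pads with nothing touching. I lift it straight up.

Call:
{"fn": "servo_tool", "kwargs": {"plan": [[[1,0,0,10,0,0,0],[1,0,0,15,0,0,0],[1,0,0,25,0,0,0],[1,0,0,25,0,0,0],[1,0,0,25,0,0,0],[1,0,0,20,0,0,0],[1,0,0,0,0,0,0],[1,0,0,0,0,0,0]]], "force": 35}}

```text
t: 7.5
tool_pos: [0.4738, -0.0299, 0.2377]
orientation: [0.452, 3.108, -0.0]
force: [0.3, -0.2, -3.1]
opening: 0.0078
```

Call:
{"fn": "servo_tool", "kwargs": {"plan": [[[1,-7,-40,0,0,0,0.03],[1,-7,-40,0,0,0,0.03],[1,-7,-40,0,0,0,0.03],[1,-7,-40,0,0,0,0.03],[1,-7,-40,0,0,0,0.03],[1,-7,-40,0,0,0,0.03],[1,-6,-28,0,0,0,0.01],[1,-3,-10,0,0,0,0],[1,0,0,0,0,0,0],[1,0,0,0,0,0,0]]]}}

```text
t: 8.5
tool_pos: [0.4226, -0.3067, 0.2365]
orientation: [-0.155, -3.137, -0.003]
force: [0.3, -0.0, -1.6]
opening: 0.0081
```

```bash
python3 - <<'E'
from h import *
a=shot('scene','s5'); b=shot('top','t5')
p=proj('scene',[[.42,-.306,.06]])[0].astype(int); q=proj('top',[[.42,-.306,.06]])[0].astype(int); print(p,q)
def cr(I,p): 
    x,y=max(p[0]-40,0),max(p[1]-55,0); return cv2.resize(I[y:y+110,x:x+80],None,fx=5,fy=5,interpolation=cv2.INTER_CUBIC)
cv2.imwrite('pics/c5.png',np.hstack([cr(a,p),cr(b,q)])[:,:,::-1])
E
```

```text
[165 155] [383 247]
```

View pics/c5.png

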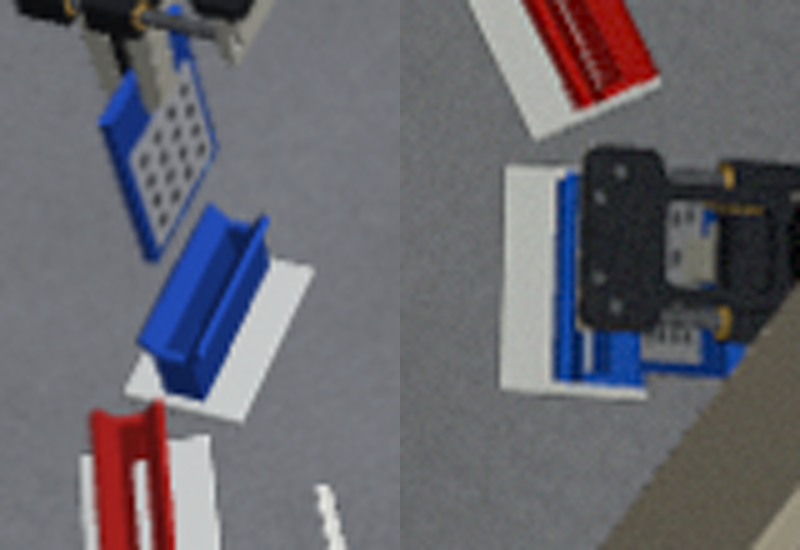

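Blue hangs above the blue carrier. In the left (scene) half the cassette's lower corners are at (150,260) and (217,150) of the crop. I work out the offset from those.

```bash
python3 - <<'E'
from h import *
pc=np.array([[150,260],[217,150],[102,120]])/5+[125,100]
W=onplane('scene',pc,[.1285,.1285,.2485]); print('cass near/far bottom, near top',W.round(4)); print('ctr',W[:2].mean(0).round(4), 'len',np.linalg.norm(W[0]-W[1]),np.arctan2(*(W[0]-W[1])[[1,0]]))
im={'scene':np.load('pics/s5_scene.npy')}
print(carrier(im,'blue',(.417,-.307,-.095),('scene',)))
# foot corners seen in the crop (top face z=.01): near-right, far-right, near-left
f=np.array([[242,420],[314,267],[125,390]])/5+[125,100]; print(onplane('scene',f,.008).round(4))
m=np.array([[-.062,.04,.01],[.062,.04,.01],[.062,-.04,.01]])
for p in((.4198,-.306,-.0995),(.4151,-.3098,-.0945)):
    c,s=np.cos(p[2]),np.sin(p[2]); print(np.c_[p[0]+c*m[:,0]-s*m[:,1],p[1]+s*m[:,0]+c*m[:,1]].round(4).tolist())
E
```

```text
cass near/far bottom, near top [[ 0.4613 -0.3114  0.1285]
 [ 0.3753 -0.2985  0.1285]
 [ 0.4622 -0.3121  0.2485]]
ctr [ 0.4183 -0.305   0.1285] len 0.08699915606037897 -0.14901387390719834
((np.float64(0.4152363557074954), np.float64(-0.3099763122098246), np.float64(-0.0761081682382414)), np.float64(0.35500165820121765))
[[ 0.4837 -0.2708  0.008 ]
 [ 0.3622 -0.26    0.008 ]
 [ 0.4757 -0.3489  0.008 ]]
[[0.3621, -0.26], [0.4855, -0.2724], [0.4775, -0.352]]
[[0.3572, -0.2641], [0.4806, -0.2758], [0.473, -0.3555]]
```

The carrier centre, clicked in the same camera, is (0.4186,-0.3045), and the cassette centre is (0.418,-0.305). They line up, so I lower.

Call:
{"fn": "servo_tool", "kwargs": {"plan": [[[1,0,0,-25,0,0,0],[1,0,0,-25,0,0,0],[1,0,0,-15,0,0,0],[1,0,0,-12,0,0,0],[1,0,0,-12,0,0,0],[1,0,0,0,0,0,0],[1,0,0,0,0,0,0]]]}}

```text
t: 9.3
tool_pos: [0.423, -0.3079, 0.1489]
orientation: [0.155, 3.137, -0.0]
force: [0.0, 0.4, -1.6]
opening: 0.0077
```

Call:
{"fn": "servo_tool", "kwargs": {"plan": [[[1,0,0,-10,0,0,0],[1,0,0,-10,0,0,0],[1,0,0,-7,0,0,0],[1,0,0,-4,0,0,0],[1,0,0,0,0,0,0],[1,0,0,0,0,0,0]]]}}

```text
t: 9.9
tool_pos: [0.4228, -0.3083, 0.118]
orientation: [0.155, 3.137, -0.001]
force: [-1.6, -0.1, 4.6]
opening: 0.0075
```

It touches the floor at the expected height. I release, rise and go to the rack for green.

Call:
{"fn": "servo_tool", "kwargs": {"plan": [[[0.44,0,0,0,0,0,0],[0.44,0,0,0,0,0,0],[0.44,0,0,0,0,0,0],[0.44,0,0,25,0,0,0],[0.44,0,0,40,0,0,0],[0.44,0,0,40,0,0,0],[0.44,10,45,0,0,0,-0.06],[0.44,9,45,0,0,0,-0.06],[0.44,9,45,0,0,0,-0.06],[0.44,9,45,0,0,0,0],[0.44,9,45,0,0,0,0],[0.44,9,45,0,0,0,0]]], "force": 25}}

```text
t: 11.1
tool_pos: [0.4778, -0.036, 0.2226]
orientation: [0.437, 3.111, 0.0]
force: [1.0, -0.3, 0.0]
opening: 0.026
```

Call:
{"fn": "servo_tool", "kwargs": {"plan": [[[0.44,5,45,0,0,0,0],[0.44,1,5,0,0,0,0],[0.44,0,0,0,0,0,0],[0.44,0,0,0,0,0,0]]]}}

```text
t: 11.5
tool_pos: [0.4837, 0.0113, 0.2223]
orientation: [-0.437, -3.111, 0.001]
force: [-0.2, -0.3, -0.4]
opening: 0.026
```

Call:
{"fn": "servo_tool", "kwargs": {"plan": [[[0.44,0,1,-25,0,0,-0.006],[0.44,0,0,-25,0,0,0],[0.44,0,0,-20,0,0,0],[0.44,0,0,-20,0,0,0],[0.44,0,0,-18,0,0,0],[0.44,0,0,0,0,0,0],[0.44,0,0,0,0,0,0]]]}}

```text
t: 12.2
tool_pos: [0.4836, 0.0119, 0.1147]
orientation: [-0.449, -3.109, 0.0]
force: [0.5, 0.3, 0.2]
opening: 0.0258
```

```bash
python3 - <<'E'
from h import *
a=shot('scene','s6'); b=shot('top','t6')
cv2.imwrite('pics/c6.png',np.hstack([cv2.resize(a[110:230,130:290],None,fx=2.5,fy=2.5,interpolation=2),cv2.resize(b[150:270,300:460],None,fx=2.5,fy=2.5,interpolation=2)])[:,:,::-1])
im={'top':b,'scene':a}
for k in('top','scene'): print(k,carrier(im,'green',(.4266,.2863,.383),(k,)))
E
```

```text
top ((np.float64(0.4266570914829515), np.float64(0.2870039587393662), np.float64(0.38198668857135104)), np.float64(0.11017592251300812))
scene ((np.float64(0.4227242376096343), np.float64(0.28932373667500194), np.float64(0.3677499643729004)), np.float64(0.09423355758190155))
```

View pics/c6.png

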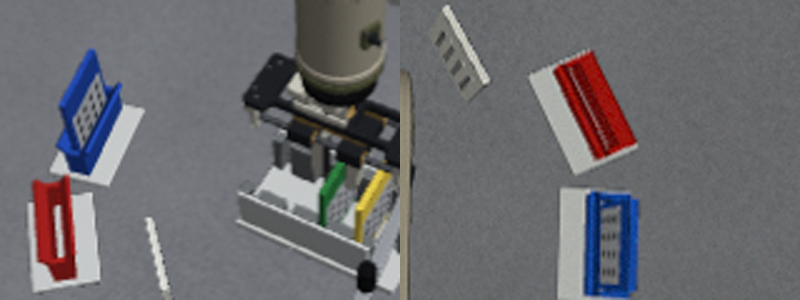

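Blue stands in its carrier. The fingers straddle green, so I grip and lift it.

Call:
{"fn": "servo_tool", "kwargs": {"plan": [[[1,0,0,0,0,0,0],[1,0,0,0,0,0,0],[1,0,0,0,0,0,0],[1,0,0,0,0,0,0],[1,0,0,10,0,0,0],[1,0,0,20,0,0,0],[1,0,0,25,0,0,0],[1,0,0,25,0,0,0],[1,0,0,25,0,0,0],[1,0,0,25,0,0,0],[1,0,0,20,0,0,0],[1,0,0,0,0,0,0]]], "force": 35}}

```text
t: 13.5
tool_pos: [0.4852, 0.013, 0.2683]
orientation: [0.445, 3.104, 0.0]
force: [-0.4, 0.1, -1.3]
opening: 0.0078
```

Call:
{"fn": "servo_tool", "kwargs": {"plan": [[[1,0,0,20,0,0,0.05],[1,-6,30,0,0,0,0.08],[1,-7,35,0,0,0,0.08],[1,-8,35,0,0,0,0.08],[1,-8,35,0,0,0,0.08],[1,-8,35,0,0,0,0.08],[1,-8,35,0,0,0,0.08],[1,-8,35,0,0,0,0.08],[1,-7,34,-20,0,0,0.055],[1,0,0,-25,0,0,0],[1,0,0,0,0,0,0],[1,0,0,0,0,0,0]]]}}

```text
t: 14.7
tool_pos: [0.423, 0.2865, 0.2385]
orientation: [0.593, -3.082, 0.002]
force: [0.7, -0.3, -0.8]
opening: 0.0074
```

```bash
cat > pair.py <<'E'
import sys
from h import *
x,y,n=float(sys.argv[1]),float(sys.argv[2]),sys.argv[3]
for k in('scene','top'):
    I=eyes.read_camera(k); np.save(f'pics/{n}_{k}.npy',I); p=proj(k,[[x,y,.06]])[0].astype(int); o=[max(p[0]-40,0),max(p[1]-55,0)]; o=[min(o[0],432),min(o[1],274)]; print(k,o)
    c=cv2.resize(I[o[1]:o[1]+110,o[0]:o[0]+80],None,fx=5,fy=5,interpolation=2)
    J=np.hstack([J,c]) if k=='top' else c
cv2.imwrite(f'pics/{n}.png',J[:,:,::-1]); s=monitor.read_state(); print(s['tool_pos'],s['orientation'])
E
python3 pair.py .4266 .2865 c7
```

```text
scene [np.int64(322), np.int64(132)]
top [np.int64(116), np.int64(194)]
[0.42435065 0.28675594 0.24058837] [-5.91641367e-01  3.08418842e+00  2.82585177e-04]
```

View pics/c7.png

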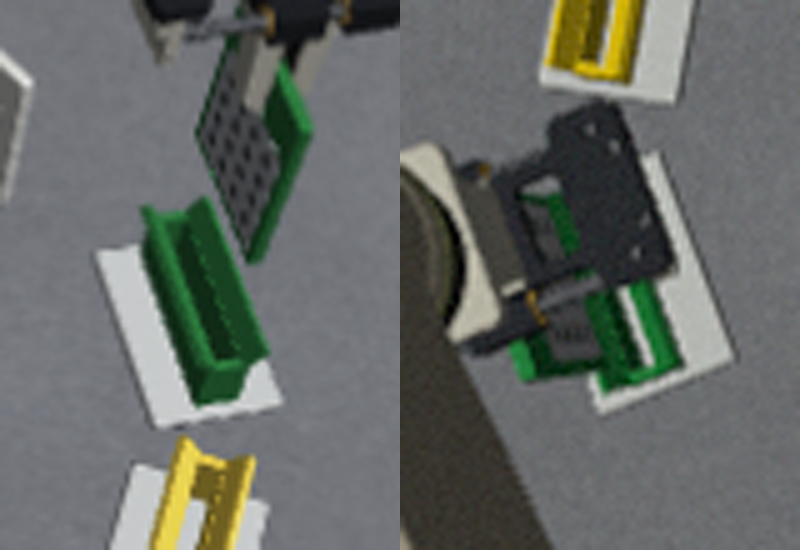

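```bash
cat > chk.py <<'E'
from h import *
def chk(o,cn,cf,z,foot,loc):
    W=onplane('scene',np.array([cn,cf])/5.+o,z); print('cass ctr',W.mean(0).round(4),'yaw',np.arctan2(*(W[0]-W[1])[[1,0]]).round(3),'len',np.linalg.norm(W[0]-W[1]).round(4))
    F=onplane('scene',np.array(foot)/5.+o,.008)[:,:2]; L=np.array(loc)*[.062,.04]
    Lc,Fc=L-L.mean(0),F-F.mean(0); a=np.arctan2((Lc[:,0]*Fc[:,1]-Lc[:,1]*Fc[:,0]).sum(),(Lc*Fc).sum()); c,s=np.cos(a),np.sin(a)
    print('carrier',(F.mean(0)-np.array([[c,-s],[s,c]])@L.mean(0)).round(4),a.round(3))
E
python3 - <<'E'
from chk import *
chk([322,132],(250,259),(197,133),.138,[(95,252),(155,427),(283,403)],[(-1,-1),(1,-1),(1,1)])
E
```

```text
cass ctr [0.4238 0.2829 0.138 ] yaw 0.391 len 0.0863
carrier [0.4266 0.2891] 0.37
```

Call:
{"fn": "servo_tool", "kwargs": {"plan": [[[1,2,1.5,-20,0,0,0],[1,0,0,-25,0,0,0],[1,0,0,-20,0,0,0],[1,0,0,-14,0,0,0],[1,0,0,-12,0,0,0],[1,0,0,0,0,0,0],[1,0,0,0,0,0,0]]]}}

```text
t: 15.5
tool_pos: [0.4262, 0.2887, 0.1493]
orientation: [-0.593, 3.084, 0.0]
force: [0.3, -0.6, -1.0]
opening: 0.0078
```

Call:
{"fn": "servo_tool", "kwargs": {"plan": [[[1,0,0,-10,0,0,0],[1,0,0,-10,0,0,0],[1,0,0,-8,0,0,0],[1,0,0,-5,0,0,0],[1,0,0,-3,0,0,0],[1,0,0,0,0,0,0],[1,0,0,0,0,0,0]]]}}

```text
t: 16.2
tool_pos: [0.4259, 0.2889, 0.1132]
orientation: [-0.594, 3.085, 0.0]
force: [-2.7, -1.8, 5.2]
opening: 0.0079
```

Green is home. I release it and go to yellow at (0.495,0.054).

Call:
{"fn": "servo_tool", "kwargs": {"plan": [[[0.44,0,0,0,0,0,0],[0.44,0,0,0,0,0,0],[0.44,0,0,0,0,0,0],[0.44,0,0,25,0,0,0],[0.44,0,0,40,0,0,0],[0.44,0,0,40,0,0,0],[0.44,10,-35,20,0,0,-0.12],[0.44,12,-40,0,0,0,-0.12],[0.44,12,-40,0,0,0,-0.12],[0.44,12,-40,0,0,0,-0.12],[0.44,12,-40,0,0,0,-0.12],[0.44,11,-39,0,0,0,-0.07]]], "force": 25}}

```text
t: 17.4
tool_pos: [0.495, 0.0529, 0.2375]
orientation: [0.461, 3.107, 0.0]
force: [0.9, 0.4, -0.9]
opening: 0.0263
```

Call:
{"fn": "servo_tool", "kwargs": {"plan": [[[0.44,0,0,0,0,0,0],[0.44,0,0,-30,0,0,0],[0.44,0,0,0,0,0,0]]]}}

```text
t: 17.7
tool_pos: [0.4925, 0.0549, 0.2038]
orientation: [-0.453, -3.103, 0.001]
force: [-0.3, -0.2, -1.2]
opening: 0.026
```

Call:
{"fn": "servo_tool", "kwargs": {"plan": [[[0.44,2.5,-1,-20,0,0,0],[0.44,0,0,-25,0,0,0],[0.44,0,0,-25,0,0,0],[0.44,0,0,-20,0,0,0],[0.44,0,0,0,0,0,0],[0.44,0,0,0,0,0,0]]]}}

```text
t: 18.3
tool_pos: [0.4972, 0.0543, 0.1183]
orientation: [-0.452, -3.109, -0.0]
force: [0.5, 1.1, 0.5]
opening: 0.026
```

```bash
python3 - <<'E'
from h import *
s=monitor.read_state(); print(s['tool_pos'],s['force'])
im={k:eyes.read_camera(k) for k in('top','scene')}
for k in im:
  for c,g in(('yellow',(.592,.291,-.17)),('red',(.57,-.304,.4)),):
    try: print(k,c,carrier(im,c,g,(k,)))
    except Exception as e: print(k,c,e)
np.save('pics/t8.npy',im['top'])
E
```

```text
[0.49720029 0.05433684 0.11829863] [0.46377078 1.09261572 0.5012137 ]
top yellow ((np.float64(0.5921285621899929), np.float64(0.2918927376717483), np.float64(-0.1634055920871766)), np.float64(0.11144223809242249))
top red ((np.float64(0.5693014249712005), np.float64(-0.3037956236973336), np.float64(0.37904624149845734)), np.float64(0.09092239290475845))
scene yellow ((np.float64(0.586803741922259), np.float64(0.293013953404737), np.float64(-0.16350643820489022)), np.float64(0.24881726503372192))
scene red ((np.float64(0.5643013931622671), np.float64(-0.3048707584770106), np.float64(0.3861976172024413)), np.float64(0.25376561284065247))
```

Call:
{"fn": "servo_tool", "kwargs": {"plan": [[[0.44,-1,0,-4,0,0,0],[1,0,0,0,0,0,0],[1,0,0,0,0,0,0],[1,0,0,0,0,0,0],[1,0,0,0,0,0,0],[1,0,0,0,0,0,0]]], "force": 35}}

```text
t: 19.0
tool_pos: [0.4966, 0.0546, 0.1138]
orientation: [0.453, 3.108, 0.003]
force: [1.4, 4.4, -0.5]
opening: 0.0078
```

Call:
{"fn": "servo_tool", "kwargs": {"plan": [[[1,0,0,10,0,0,0],[1,0,0,20,0,0,0],[1,0,0,25,0,0,0],[1,0,0,25,0,0,0],[1,0,0,30,0,0,0],[1,0,0,30,0,0,0],[1,0,0,30,0,0,0],[1,0,0,30,0,0,0],[1,0,0,0,0,0,0]]]}}

```text
t: 19.9
tool_pos: [0.498, 0.0535, 0.3184]
orientation: [0.453, 3.101, 0.001]
force: [1.0, -0.9, -0.9]
opening: 0.0075
```

Call:
{"fn": "servo_tool", "kwargs": {"plan": [[[1,14,34,0,0,0,0.02],[1,14,34,0,0,0,0.02],[1,14,34,0,0,0,0.02],[1,14,34,0,0,0,0.02],[1,14,34,0,0,0,0.02],[1,14,34,0,0,0,0.02],[1,11,34,0,0,0,0],[1,0,0,-40,0,0,0],[1,0,0,-38,0,0,0],[1,0,0,0,0,0,0],[1,0,0,0,0,0,0]]]}}

```text
t: 21.0
tool_pos: [0.5902, 0.2911, 0.2341]
orientation: [-0.266, -3.127, 0.003]
force: [-0.4, 0.0, -0.5]
opening: 0.008
```

```bash
python3 pair.py .592 .2915 c8
```

```text
scene [np.int64(320), np.int64(183)]
top [np.int64(115), np.int64(132)]
[0.59219998 0.29172684 0.23807383] [2.66794711e-01 3.12742951e+00 2.08289016e-03]
```

View pics/c8.png

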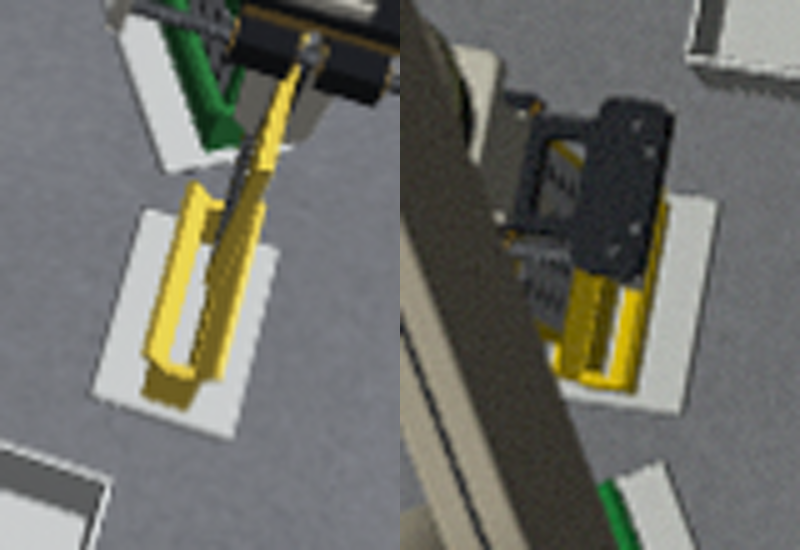

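```bash
python3 - <<'E'
from chk import *
chk([320,183],(215,300),(215,300),.136,[(147,208),(93,395),(233,437),(278,245)],[(-1,-1),(1,-1),(1,1),(-1,1)])
# predicted cassette near-edge corners in crop, TCP (.5922,.2917) offset -2mm, yaw -.17
for ctr in((.590,.292),):
    d=np.array([np.cos(-.17),np.sin(-.17)])
    X=[[*(np.array(ctr)+s*.045*d),z] for s,z in((1,.136),(1,.256),(-1,.136))]; print((proj('scene',X)-[320,183])*5)
E
```

```text
cass ctr [0.6432 0.2856 0.136 ] yaw 0.0 len 0.0
carrier [0.5906 0.294 ] -0.154
[[213.6906096  283.75364447]
 [268.57743606 164.83625825]
 [252.8207587  136.10229382]]
```

Call:
{"fn": "servo_tool", "kwargs": {"plan": [[[1,0,1,-20,0,0,0],[1,0,0,-25,0,0,0],[1,0,0,-20,0,0,0],[1,0,0,-14,0,0,0],[1,0,0,-12,0,0,0],[1,0,0,0,0,0,0],[1,0,0,0,0,0,0]]]}}

```text
t: 21.8
tool_pos: [0.5918, 0.2928, 0.1456]
orientation: [0.266, 3.129, 0.001]
force: [-0.4, 0.4, -1.4]
opening: 0.0079
```

Call:
{"fn": "servo_tool", "kwargs": {"plan": [[[1,0,0,-10,0,0,0],[1,0,0,-10,0,0,0],[1,0,0,-7,0,0,0],[1,0,0,-4,0,0,0],[1,0,0,-3,0,0,0],[1,0,0,0,0,0,0],[1,0,0,0,0,0,0]]]}}

```text
t: 22.5
tool_pos: [0.5913, 0.293, 0.1118]
orientation: [0.266, 3.13, 0.001]
force: [-4.3, -0.5, 6.5]
opening: 0.0075
```

Yellow is home. I release it, rise, and look at the placements and the knob.

Call:
{"fn": "servo_tool", "kwargs": {"plan": [[[0.44,0,0,0,0,0,0],[0.44,0,0,0,0,0,0],[0.44,0,0,0,0,0,0],[0,0,0,25,0,0,0],[0,0,0,45,0,0,0],[0,0,0,45,0,0,0],[0,0,0,45,0,0,0],[0,0,-40,20,0,0,0],[0,0,-40,0,0,0,0],[0,0,0,0,0,0,0]]], "force": 8}}

```text
t: 23.5
tool_pos: [0.5923, 0.2087, 0.2921]
orientation: [0.272, 3.127, -0.001]
force: [0.6, 0.6, 0.0]
opening: 0.0467
```

```bash
python3 - <<'E'
from h import *
a=shot('scene','s9',(120,110,400,290),2.8); b=shot('top','t9')
for cam,I in(('scene',a),('top',b),('top',np.load('pics/t3_top.npy'))):
    p=proj(cam,[[.635,.067,.17]])[0].astype(int); g=I.max(2).astype(int); sub=(g[p[1]-15:p[1]+15,p[0]-15:p[0]+15]<45).astype(np.uint8)
    for q in blobs(sub,20):
        ys,xs=np.nonzero(q); print(cam,q.sum(),onplane(cam,[[xs.mean()+p[0]-15,ys.mean()+p[1]-15]],.176 if cam=='top' else .168)[0].round(4))
p=np.array([.4771,-.0086]);t=-.28527;R=lambda t:np.array([[np.cos(t),-np.sin(t)],[np.sin(t),np.cos(t)]]); piv=p+R(t)@[0,.105]
for th in(1.57,1.6,1.65,1.7): print(th,piv+R(t+th)@[0,-.13])
E
```

```text
scene 78 [0.6372 0.0663 0.168 ]
top 61 [0.6321 0.0651 0.176 ]
top 62 [0.6323 0.0652 0.176 ]
1.57 [0.63136571 0.05547302]
1.6 [0.63240993 0.05923047]
1.65 [0.63389837 0.06555706]
1.7 [0.63506876 0.07195014]
```

View pics/s9.png

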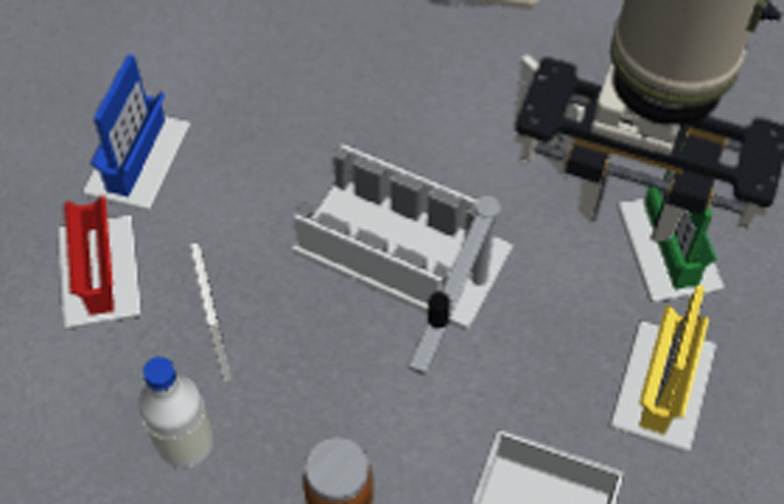

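Blue (130,130), green and yellow stand upright in their carriers, and the rack is empty. The knob is at (0.635,0.065), about 1.65 rad. I grip it.

Call:
{"fn": "servo_tool", "kwargs": {"plan": [[[0,11,-36,0,0,0,-0.03],[0,11,-36,0,0,0,0],[0,11,-36,0,0,0,0],[0,10,-35,0,0,0,0],[0,0,0,0,0,0,0],[0,0,0,-30,0,0,0],[0,0,0,-30,0,0,0],[0,0,0,0,0,0,0]]]}}

```text
t: 24.4
tool_pos: [0.6313, 0.0711, 0.2243]
orientation: [-0.311, -3.117, 0.001]
force: [-0.5, 0.2, -1.5]
opening: 0.0463
```

Call:
{"fn": "servo_tool", "kwargs": {"plan": [[[0,4,-5,-25,0,0,0],[0,0,0,-20,0,0,0],[0,0,0,-12,0,0,0],[0,0,0,0,0,0,0],[1,0,0,0,0,0,0],[1,0,0,0,0,0,0],[1,0,0,0,0,0,0],[1,0,0,0,0,0,0],[1,0,0,0,0,0,0]]]}}

```text
t: 25.3
tool_pos: [0.6388, 0.0647, 0.1746]
orientation: [0.313, 3.124, 0.001]
force: [-0.1, 1.2, 3.8]
opening: 0.0195
```

Call:
{"fn": "servo_tool", "kwargs": {"plan": [[[1,-5,-17,0,0,0,-0.1375],[1,-7,-16.5,0,0,0,-0.1375],[1,-9.5,-15,0,0,0,-0.1375],[1,-11.5,-14,0,0,0,-0.1375],[1,-13,-12,0,0,0,-0.1375],[1,-14.5,-10,0,0,0,-0.1375],[1,-16,-8,0,0,0,-0.1375],[1,-17,-6,0,0,0,-0.1375],[1,-17.5,-3.5,0,0,0,-0.1375],[1,-18,-1,0,0,0,-0.1375],[1,-18,1.5,0,0,0,-0.1375],[1,-17.5,4,0,0,0,-0.1375]]]}}

```text
t: 26.5
tool_pos: [0.4734, -0.0355, 0.1745]
orientation: [2.512, 1.879, -0.003]
force: [-1.9, -10.8, 5.8]
opening: 0.0194
```

Call:
{"fn": "servo_tool", "kwargs": {"plan": [[[1,0,0,0,0,0,0],[1,0,0,0,0,0,0]]]}}

```text
t: 26.7
tool_pos: [0.4733, -0.035, 0.1744]
orientation: [2.507, 1.887, -0.003]
force: [-2.4, -9.9, 3.6]
opening: 0.0196
```

The tool is back where it first gripped the knob. I release, rise and back away so the cameras can see.

Call:
{"fn": "servo_tool", "kwargs": {"plan": [[[0,0,0,0,0,0,0],[0,0,0,0,0,0,0],[0,0,0,0,0,0,0],[0,0,0,25,0,0,0],[0,0,0,45,0,0,0],[0,0,0,45,0,0,0],[0,-12,-42,0,0,0,0],[0,-12,-42,0,0,0,0],[0,-12,-42,0,0,0,0],[0,-12,-42,0,0,0,0],[0,-12,-42,0,0,0,0],[0,-12,-42,0,0,0,0]]]}}

```text
t: 27.9
tool_pos: [0.4011, -0.2863, 0.2885]
orientation: [2.508, 1.891, 0.001]
force: [0.8, 0.4, 0.8]
opening: 0.0463
```

Call:
{"fn": "servo_tool", "kwargs": {"plan": [[[0,-17,-42,0,0,0,0],[0,-17,-42,0,0,0,0],[0,-17,-42,0,0,0,0],[0,-17,-42,0,0,0,0],[0,-17,-42,0,0,0,0],[0,-17,-42,0,0,0,0],[0,0,0,0,0,0,0],[0,0,0,0,0,0,0]]]}}

```text
t: 28.7
tool_pos: [0.2992, -0.5372, 0.2874]
orientation: [-2.509, -1.888, -0.001]
force: [0.1, 0.9, -0.2]
opening: 0.0463
```

```bash
python3 - <<'E'
from h import *
a=eyes.read_camera('scene'); b=eyes.read_camera('top')
A=cv2.resize(a[110:290,100:400],None,fx=2.4,fy=1.6*1.5,interpolation=2)[:, :720]; 
cv2.imwrite('pics/f.png',np.hstack([cv2.resize(a[110:310,110:390],(400,286),interpolation=2),cv2.resize(b[100:300,120:400],(400,286),interpolation=2)])[:,:,::-1])
cv2.imwrite('pics/f1.png',cv2.resize(np.vstack([a[110:290,110:390],b[140:290,130:410]]),None,fx=1.8,fy=1.8,interpolation=2)[:,:,::-1])
E
```

```text
(no output)
```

View pics/f1.png

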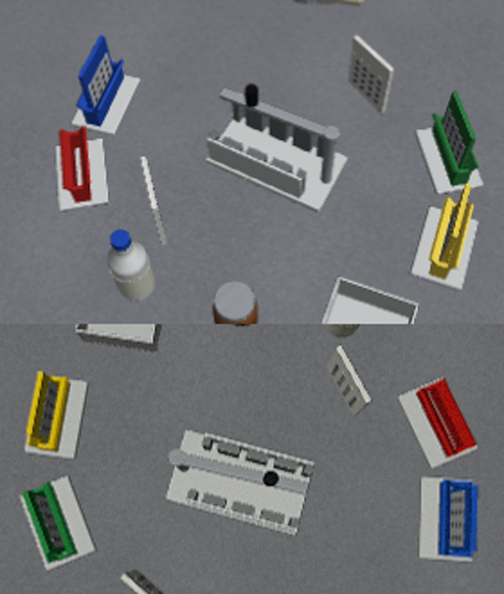

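The final view shows three cassettes upright in their own carriers, the bar back over the empty rack, and the other objects undisturbed. I hand in.

```bash
python3 -c "
from plant import job; print(job.close_job())"
```

```text
the job is handed in; nothing more can be done
None
```

I handed the job in at about 29 s of robot time. The blue, green and yellow cassettes are each standing in the carrier of their own colour, and the keeper bar is back over the empty rack. There was no red cassette at the start, so the red carrier stays empty.

- **Order of work:** I swung the bar aside to about 1.65 rad, moved blue, green and yellow in turn, then swung the bar back.
- **Fully home:** each cassette met the slot floor within about 1 mm of the expected height, with a light contact of 5–7 N. The last pictures from both cameras show all three upright.
- **Keeper bar:** on its return, the tool holding the knob was within about 1 mm of where it first gripped it. The bar is over the row in both views.
- **Other objects:** I did not touch the bottle, jar, tub or the white look-alikes. I saw no carrier knocked aside.
- **Disagreements:** the two cameras' carrier fits differed by up to about 5 mm. I checked each carrier with foot corners picked in the scene picture, and these agreed with the top camera to about 1–3 mm. When I gripped blue, the arm sat about 8 mm high and 5 mm off in x; I allowed for this when placing it.

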